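Fit the missing idlers and hold the belt tensioner back

TASK

The belt-drive plate is about to get its belt: fit a spare idler roller on each spindle that is still bare, pushed right down onto its shoulder. Then swing the spring tensioner's lever back against its spring all the way to the wound stop and keep holding it there so that a colleague can slip the belt on: finish while still holding it, do not let go. Leave the flange and the screwdriver that lie with the spares where they are.

Things in the scene. Friction and masses are not known exactly. Their poses are not given: they have to be found in the camera images.
- drive_plate: belt-drive plate: aluminium, 190 x 290 x 8 mm (x by y), fixed on four legs, top face 54 mm above the bench. Origin on the bench under its centre, z up. On it: a small toothed pulley with a motor below (plate x 58, y 108 mm), a large one (62 mm dia, x 50, y -104 mm), four stub spindles and a spring tensioner. Nothing on it is taller than 100 mm above the bench.
- spindle_0: one of four identical fixed upright steel stub spindles on the plate, 10 mm dia with tapered tip, on an 18 mm wide shoulder. Origin: centre of the shoulder's top face, 68 mm above the bench, where a fitted roller's underside rests; z up; tip 31 mm above it. Two carry a roller at the start, two are bare; which of the four places changes. Free gap round a fitted roller at least 25 mm.
- spindle_0_seat (a point): point on the axis of spindle_0, 11 mm above its shoulder: where the centre of a roller pushed right down lies
- spindle_1: one of four identical fixed upright steel stub spindles on the plate, 10 mm dia with tapered tip, on an 18 mm wide shoulder. Origin: centre of the shoulder's top face, 68 mm above the bench, where a fitted roller's underside rests; z up; tip 31 mm above it. Two carry a roller at the start, two are bare; which of the four places changes. Free gap round a fitted roller at least 25 mm.
- spindle_1_seat (a point): point on the axis of spindle_1, 11 mm above its shoulder: where the centre of a roller pushed right down lies
- spindle_2: one of four identical fixed upright steel stub spindles on the plate, 10 mm dia with tapered tip, on an 18 mm wide shoulder. Origin: centre of the shoulder's top face, 68 mm above the bench, where a fitted roller's underside rests; z up; tip 31 mm above it. Two carry a roller at the start, two are bare; which of the four places changes. Free gap round a fitted roller at least 25 mm.
- spindle_2_seat (a point): point on the axis of spindle_2, 11 mm above its shoulder: where the centre of a roller pushed right down lies
- spindle_3: one of four identical fixed upright steel stub spindles on the plate, 10 mm dia with tapered tip, on an 18 mm wide shoulder. Origin: centre of the shoulder's top face, 68 mm above the bench, where a fitted roller's underside rests; z up; tip 31 mm above it. Two carry a roller at the start, two are bare; which of the four places changes. Free gap round a fitted roller at least 25 mm.
- spindle_3_seat (a point): point on the axis of spindle_3, 11 mm above its shoulder: where the centre of a roller pushed right down lies
- roller_a: idler roller already fitted on one of the spindles, turning freely, kept on by a clip: 30 mm dia, 22 mm high, black with steel bearing. Origin: centre of its underside, z up.
- roller_b: idler roller already fitted on one of the spindles, turning freely, kept on by a clip: 30 mm dia, 22 mm high, black with steel bearing. Origin: centre of its underside, z up.
- roller_c: one of three identical loose spare idler rollers, black with steel bearing: 30 mm dia, 22 mm high, bore 12.5 mm, about 45 g, same both ways up, like the fitted ones. Origin: centre of its underside, z along its axis (up at the start). They stand on end on the white bench, to the right of the plate, z = 0.
- roller_c_mid (a point): centre of roller_c, half-way up its axis (11 mm above its underside)
- roller_d: one of three identical loose spare idler rollers, black with steel bearing: 30 mm dia, 22 mm high, bore 12.5 mm, about 45 g, same both ways up, like the fitted ones. Origin: centre of its underside, z along its axis (up at the start). They stand on end on the white bench, to the right of the plate, z = 0.
- roller_d_mid (a point): centre of roller_d, half-way up its axis (11 mm above its underside)
- roller_e: one of three identical loose spare idler rollers, black with steel bearing: 30 mm dia, 22 mm high, bore 12.5 mm, about 45 g, same both ways up, like the fitted ones. Origin: centre of its underside, z along its axis (up at the start). They stand on end on the white bench, to the right of the plate, z = 0.
- roller_e_mid (a point): centre of roller_e, half-way up its axis (11 mm above its underside)
- tensioner (a joint): angle of the belt tensioner's lever about its upright pivot, rad: 0 at the rest stop, where its torsion spring keeps it, growing as the lever swings clockwise (from above) to the wound stop at 0.94. Spring torque 0.25 N m at rest, 0.56 N m at the wound stop (about 3.5 and 8 N at the roller); it springs back if let go.
- tension_lever: the tensioner's steel lever: flat bar 16 mm wide, top 66 mm above the bench, 70 mm from pivot to roller axis. At its free end a freely turning roller, 30 mm dia, 68 to 90 mm above the bench, its screw head up to 94 mm. Origin on the pivot axis 54 mm above the bench; x along the lever from pivot to roller, z up.
- pivot (a point): centre of the tensioner's pivot axis, 79 mm above the bench; a spring post of 31 mm diameter stands here, top 93 mm above the bench
- tension_roller (a point): centre of the tensioner's own roller at the lever's free end (half-way up, 79 mm above the bench, 70 mm from the pivot axis)
- usb_camera_stand: fixed camera stand of the room at the back, between the plate and the spares: a flat foot 100 x 130 mm with an upright post and camera, 220 mm tall; carry things round its near side. Origin on the bench under it.
- turned_flange: bystander: turned steel flange, 50 mm across the flange, 22 mm high, no idler roller, standing among the spare rollers; origin at the centre of its underside
- small_driver: bystander: small red precision screwdriver lying on the bench beyond the spares, 113 mm long, 14 mm thick
Mind the look-alikes: they are no part of the job. What is shaped like the roller_d but orange is not meant.

How it is judged:
On the way, in this order (a step that is already met when the one before it is completed fails the run):
1. both bare spindles carry a spare roller seated on the shoulder, let go by the fingers (distance between any of roller_c_mid, roller_d_mid, roller_e_mid and spindle_2_seat below 0.0035 m and distance between any of roller_c_mid, roller_d_mid, roller_e_mid and spindle_3_seat below 0.0035 m and contact force between the fingers and roller_c below 0.2 N and contact force between the fingers and roller_d below 0.2 N and contact force between the fingers and roller_e below 0.2 N), for 0.2 s.
2. the tensioner lever is wound to its stop and held by the gripper (value of joint tensioner above 0.89 rad and contact force between the fingers and tension_lever above 2 N), for 0.3 s.
At the end, for the whole second after the job is handed in: Each spindle that was bare carries a spare roller seated on its shoulder (centre within 3.5 mm of the seat point) and untouched by the fingers; the tensioner lever is within 0.05 rad of its wound stop (joint above 0.89), held there by the fingers with more than 2 N (all of step 1 and all of step 2); the arm keeps its last pose, push and grip.
It fails at once if the flange or the screwdriver was moved by more than 30 mm (distance of any of turned_flange, small_driver from where it was at the start of the episode above 0.03 m).
It also fails if it takes over 72 s, if anything falls off the work surface, if the arm or the gripper's body presses on something with over 40 N, if the wrist force passes 120 N, or if a joint passes its speed limit or range.

ROBOT

A 7-joint arm with a two-finger parallel gripper is mounted at the origin on a cart in front of the work surface, level with it; the furniture and walls round the work are solid. World frame = base frame: x ahead of the robot, y to its left, z up, the work surface at z = 0. Lengths are in m, angles in rad, forces in N, time in s.
With the tool pointing down it reaches from about 0.4 to 0.85 m from the base axis. Payload 10.4 kg.
Tool frame: the origin (TCP) lies on the centre line of the jaws, within the pads' length; the fingertips stand 11 mm ahead of it and the grasp point (between the pads) lies 8 mm behind it (tip_reach is the distance from the TCP to the fingertips, in m); z points along the fingers, y is the line along which they close (so a half turn about z gives the same grasp; the last joint's range is limited). The gripper opens to 85 mm and grips with 20 to 120 N. Pads are 22 mm wide; open, the fingers measure 114 mm over their backs; the gripper's body (76 mm by 85 mm) begins 54 mm behind the grasp point. The pads swing forward as they close: fully open they stand 13 mm farther back than shut.
Start: joints at [-1.125, 0.332, -0.065, 1.46, 0.022, 1.35, -0.088], TCP at [0.282, 0.558, 0.242] pointing down, gripper open.
Joint ranges: [-2.6, 2.6], [-0.5, 2.12], [-1.47, 1.34], [0.16, 2.42], [-1.27, 4.41], [0.06, 2.06], [-2.6, 2.6]. Speed limits (rad/s): [2.22, 2.22, 2.79, 2.79, 3.14, 3.14, 3.14].

INTERFACE

Orientations are given as a unit quaternion [x, y, z, w].
In Python, from workcell import get_obs, camera, hand_in, tip_reach gives the robot as it stands. The module is installed in compiled form; this text tells all that it offers.
- The arm moves only by the tool move_arm, never from a script. Its argument "plan" is a list of rows, each an object with "delta_pos": the shift along the tool's x, y, z in shares of 0.8 m (1.0 is 0.8 m), a list of three; "turn": the turn, a rotation vector about the tool's x, y, z in shares of 2 pi rad (1.0 is 2 pi rad), a list of three; "fingers": the closure, from 0 (fully open) to 1 (shut). A call has 1 to 12 rows; each row is the pose to reach, as a shift and turn from the pose commanded when the call began, along the tool's axes at that moment; what a row does not reach only later rows make up. A row lasts 1/8 s, in which the tool goes at most 62.5 mm and 10.7 degrees, less where a joint would pass 70% of its speed; a pose out of reach is approached as far as the arm can. A shift or turn number past 1, either way, is cut back to 1. A call with a gripper value outside its range is refused whole. The fingers move at their own pace and stop on an object; "force" is the grip in N (left out, the last holds). Time passes only in rows, so rows that repeat a pose let the fingers close. It gives the time, the measured TCP pose, the force, the opening and the grip force at its end, in the units of the state.
- get_obs(): the state, without advancing time (a new reading comes with each control period).
- camera(name): name is "scene" or "top" or "wrist"; returns a dict with "color" (420x560x3 uint8, red, green, blue), "range_z" (420x560 float32, m along the optical axis (not along the pixel's ray), 0 where there is no reading), "fx", "fy", "cx", "cy" (pixels), "k1" (the pictures are not rectified: a ray, as slopes to the right and down, at radius r is drawn at 1 + k1 r^2 times it, then the intrinsics apply), "R" (3x3) and "t" (3): a world point X has camera coordinates R X + t; the wrist camera has in their place "tool_from_camera" (4x4, takes a point from camera to tool coordinates, whose origin is the TCP and whose axes are the flange's). Camera axes: x right, y down, z forward; pixel columns grow to the right and rows downward; lengths in m; the calibration is good to about 2 mm. A picture is of the moment at which its call begins: read the wrist's pose just before it.
- hand_in(): hands the job in; it is judged then, once.
The state is a dict: "clock": time; "joint_pos": joint angles; "joint_velocities": joint speeds; "tau": joint torques, N m; "position": TCP position; "ee_rot": TCP orientation; "ft_force": force on the tool from outside, world axes, zero at the start; "torque": the same for the moment, N m; "grip_width": opening from 0.0 (shut) to 1.0 (fully open); "grasp_force": force on a finger pad.
Only numpy, scipy, OpenCV 4.12 (cv2) and the standard library are available. Lean on these libraries where they do the work, as an engineer would, in place of code of your own. Each camera call takes 0.05 s, during which the arm holds its last target. There are 200 camera calls.

## Working session

There is one attempt and no reset: what is moved stays moved. The work goes in short steps, Python scripts to look and compute and a tool call to move; the robot and the scene stay as the last step left them, time stands still between calls to the robot, and variables do not carry over. Pictures are saved under pics/ and viewed, at most 10 in all, crops included, and the job is handed in when it is done.

Besides the shell and the picture viewer there is one more tool, called after "Emit:" by a JSON object that holds its "name" and its "arguments". move_arm: Moves the arm, as the interface text tells. Its arguments: {"type":"object","properties":{"plan":{"type":"array","items":{"type":"object","properties":{"delta_pos":{"type":"array","items":{"type":"number"}},"turn":{"type":"array","items":{"type":"number"}},"fingers":{"type":"number"}}}},"force":{"type":"number"}},"required":["plan"]}

```bash
mkdir -p pics
cat > h.py <<'E'
import numpy as np, cv2
from workcell import get_obs, camera, hand_in, tip_reach
from scipy.spatial.transform import Rotation as Ro
def snap(n,name):
    c=camera(n); cv2.imwrite(f'pics/{name}.png',c['color'][:,:,::-1]); np.savez(f'pics/{name}.npz',**c); return c
def load(name): return dict(np.load(f'pics/{name}.npz'))
def ray(c,u,v):
    x=np.array([(u-c['cx'])/c['fx'],(v-c['cy'])/c['fy']]); y=x.copy()
    for _ in range(20): y=x/(1+c['k1']*(y@y))
    return np.array([y[0],y[1],1])
def frame(c,obs=None):
    if 'R' in c: return c['R'].T, -c['R'].T@c['t']
    T=c['tool_from_camera']; Rt=Ro.from_quat(obs['ee_rot']).as_matrix()
    return Rt@T[:3,:3], Rt@T[:3,3]+np.array(obs['position'])
def atz(c,u,v,z,obs=None):
    R,o=frame(c,obs); d=R@ray(c,u,v); return o+d*(z-o[2])/d[2]
def proj(c,X,obs=None):
    R,o=frame(c,obs); p=R.T@(np.array(X)-o); p=p[:2]/p[2]; p=p*(1+c['k1']*(p@p)); return c['fx']*p[0]+c['cx'],c['fy']*p[1]+c['cy']
E
python3 - <<'E'
from h import *
o=get_obs(); print(o, tip_reach)
for n in ['top','scene']:
    c=snap(n,n+'0'); print(n,c['fx'],c['k1'],frame(c))
E
```

```text
{'clock': 0.0, 'joint_pos': array([-1.12456785,  0.33283747, -0.06470525,  1.46095834,  0.02159458,
        1.34990182, -0.08852893]), 'joint_velocities': array([ 0.0004775 ,  0.0006472 , -0.00024212, -0.00182506,  0.00284295,
        0.00024925, -0.00021589]), 'tau': array([ 6.82444461e-04, -6.25457239e+01,  4.96308412e-02, -3.91591465e+01,
        1.62212877e-02,  1.02953921e-02, -1.85538795e-05]), 'position': array([0.28223495, 0.55723285, 0.24152929]), 'ee_rot': array([ 2.32275083e-01,  9.72649880e-01, -6.91912664e-04, -1.34313250e-04]), 'ft_force': array([0.10028225, 0.08065529, 0.40833984]), 'torque': array([-0.01618351,  0.03649257,  0.05886495]), 'grasp_force': 0.0, 'grip_width': 1.0045311899532312} 0.011
top 399.15453030910396 0.034018086837752926 (array([[ 2.61602807e-03, -9.98971803e-01,  4.52602813e-02],
       [-9.99996516e-01, -2.59742712e-03,  4.69782855e-04],
       [-3.51739544e-04, -4.52613526e-02, -9.98975118e-01]]), array([ 0.47900122, -0.01531354,  1.34944336]))
scene 390.5803177757605 -0.03814152470303323 (array([[ 0.86874631, -0.2774898 ,  0.41021855],
       [-0.4951795 , -0.47199061,  0.72939847],
       [-0.00878133, -0.83679405, -0.54744736]]), array([ 0.14131804, -0.72394325,  0.59889948]))
```

View pics/top0.png

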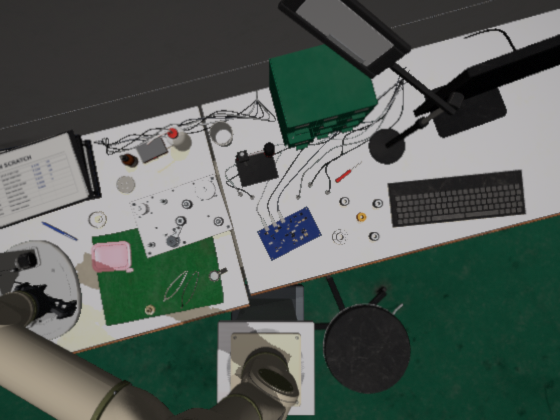

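View pics/scene0.png

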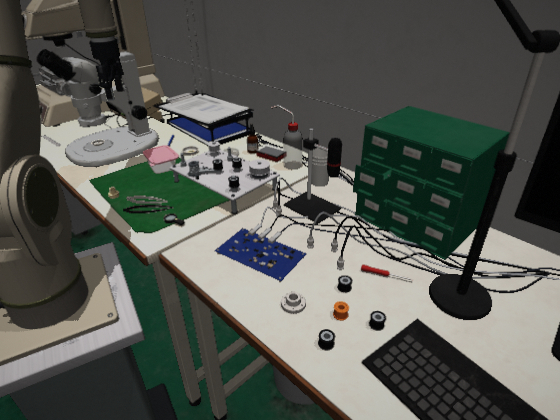

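The top view shows the plate near (180,215). The spares are black rings at about (344,201), (378,203) and (374,237). The orange look-alike at (361,217) is not wanted, the flange is at (340,237), and the screwdriver is at (348,172). I'll enlarge both areas.

Run:
```python
from h import *
c=load('top0')
im=c['color'][:,:,::-1]
a=cv2.resize(im[165:265,120:240],None,fx=6,fy=6,interpolation=cv2.INTER_CUBIC)
b=cv2.resize(im[160:250,325:395],None,fx=6,fy=6,interpolation=cv2.INTER_CUBIC)
cv2.imwrite('pics/a.png',a);cv2.imwrite('pics/b.png',b)
for u,v in [(344,201),(378,203),(374,237),(361,217),(340,237)]: print(atz(c,u,v,.022).round(4))
```

```text
[ 0.5512 -0.2594  0.022 ]
[ 0.5448 -0.3719  0.022 ]
[ 0.4322 -0.3576  0.022 ]
[ 0.4982 -0.3153  0.022 ]
[ 0.4318 -0.2454  0.022 ]
```

View pics/a.png

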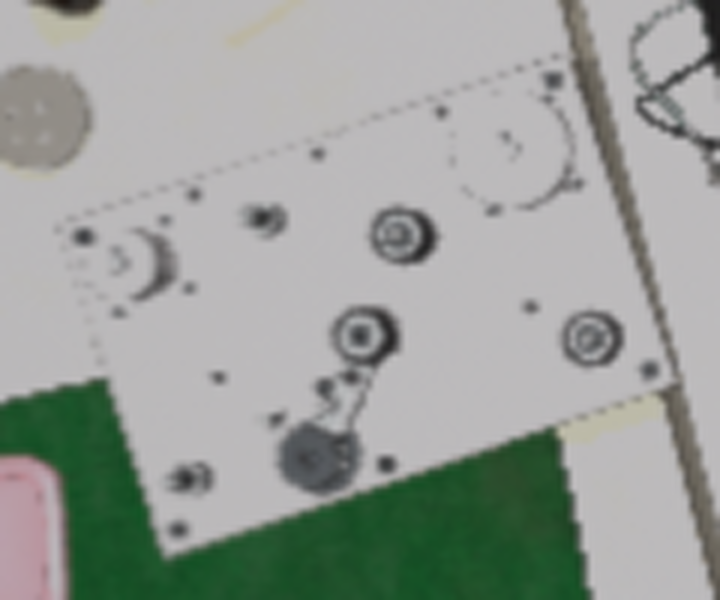

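View pics/b.png

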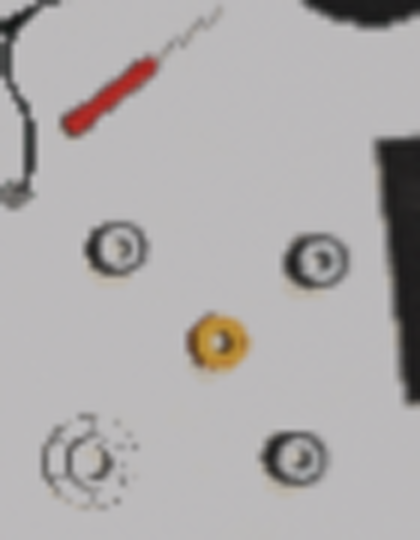

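```bash
cat >> h.py <<'E'
def go(X,yaw=None):
    """delta_pos and turn for a tool-down pose at X with tool x axis at world angle yaw"""
    o=get_obs(); R=Ro.from_quat(o['ee_rot']).as_matrix()
    cur=np.arctan2(R[1,0],R[0,0])
    y=cur if yaw is None else yaw
    Rt=np.array([[np.cos(y),np.sin(y),0],[np.sin(y),-np.cos(y),0],[0,0,-1]])
    print('pos',o['position'].round(4),'yaw',round(cur,3),'d',(R.T@(np.array(X)-o['position'])).round(4),'turn',Ro.from_matrix(R.T@Rt).as_rotvec().round(3),'F',o['ft_force'].round(1),'grip',round(o['grip_width'],3),round(o['grasp_force'],1),'t',round(o['clock'],2),'j',o['joint_pos'].round(2))
E
python3 - <<'E'
from h import *
c=load('top0')
f=lambda u,v,u0=120,v0=165:((u+.5)/6-.5+u0,(v+.5)/6-.5+v0)
for n,u,v,z in [('bare1',265,218,.085),('bare2',190,478,.085),('fit',400,236,.09),('fit',592,338,.09),('trol',362,335,.092),('piv',318,458,.093),('TL',57,228,.054),('TR',568,55,.054),('BL',165,557,.054),('BR',675,382,.054),('big',512,148,.08),('small',125,262,.08)]:
    print(n,atz(c,*f(u,v),z).round(4))
for n,u,v in [('r1',118,248),('r2',320,260),('r3',298,458),('or',220,342),('fl',95,461)]: print(n,atz(c,*f(u,v,325,160),.022).round(4))
w=camera('wrist'); print(w['tool_from_camera'].round(4),w['fx'],w['k1'])
go([.42,.32,.33])
E
```

```text
bare1 [0.5466 0.3229 0.085 ]
bare2 [0.4099 0.36   0.085 ]
fit [0.537  0.2508 0.09  ]
fit [0.4837 0.1495 0.09  ]
trol [0.485  0.2696 0.092 ]
piv [0.4208 0.2913 0.093 ]
TL [0.5425 0.4427 0.054 ]
TR [0.6373 0.1685 0.054 ]
BL [0.366  0.3817 0.054 ]
BR [0.4602 0.1093 0.054 ]
big [0.5844 0.1941 0.08  ]
small [0.5233 0.3975 0.08  ]
r1 [ 0.5515 -0.2602  0.022 ]
r2 [ 0.5451 -0.3717  0.022 ]
r3 [ 0.4358 -0.3585  0.022 ]
or [ 0.4996 -0.3162  0.022 ]
fl [ 0.4337 -0.2468  0.022 ]
[[ 7.000e-04 -9.558e-01 -2.939e-01  7.530e-02]
 [ 1.000e+00  6.000e-04  2.000e-04 -5.000e-04]
 [ 0.000e+00 -2.939e-01  9.558e-01 -1.305e-01]
 [ 0.000e+00  0.000e+00  0.000e+00  1.000e+00]] 297.27193934368904 -0.014826078351526741
pos [0.2823 0.5574 0.2417] yaw 2.673 d [-0.2301 -0.1496 -0.0881] turn [-0.001  0.    -0.   ] F [-1.3 -0.6 -0.6] grip 0.999 0.0 t 0.15 j [-1.12  0.33 -0.06  1.46  0.02  1.35 -0.09]
```

Crop of the plate: the bare spindles are at (265,218) and (190,478), and the fitted rollers are at (400,236) and (592,338). The tensioner roller is at (362,335) and its pivot at (318,458). The plate's edge lengths and the lever length match the given sizes. Crop of the spares: the black rollers are at (118,248), (320,260) and (298,458), the orange one is at (220,342), and the flange is at (95,461). The black rings fit roller_c, d and e. I'll go over the plate for a wrist view.

Run:
```python
from h import *
go([.47,.29,.25],1.90)
c=load('top0'); print(atz(c,255,165,.0),atz(c,268,150,.2),atz(c,240,180,0),atz(c,278,180,0))
```

```text
pos [0.2823 0.5574 0.2417] yaw 2.673 d [-0.2883 -0.1537 -0.0081] turn [-0.001  0.     0.773] F [-1.3 -0.6 -0.6] grip 0.999 0.0 t 0.15 j [-1.12  0.33 -0.06  1.46  0.02  1.35 -0.09]
[0.67415461 0.03808953 0.        ] [ 0.68901985 -0.00732971  0.2       ] [0.62286171 0.0887591  0.        ] [ 0.62320955 -0.04016397  0.        ]
```

The manual's scale: shifts go in shares of 0.8 m and turns go in shares of 2 pi rad. Converting my numbers, -0.288 m / 0.8 = -0.36, -0.154 m / 0.8 = -0.1925, 0.773 rad / 6.2832 = 0.123.

Emit:
{"name": "move_arm", "arguments": {"plan": [{"delta_pos": [-0.36,-0.1925,-0.01],"turn": [0,0,0.123],"fingers": 0.4},{"delta_pos": [-0.36,-0.1925,-0.01],"turn": [0,0,0.123],"fingers": 0.4},{"delta_pos": [-0.36,-0.1925,-0.01],"turn": [0,0,0.123],"fingers": 0.4},{"delta_pos": [-0.36,-0.1925,-0.01],"turn": [0,0,0.123],"fingers": 0.4},{"delta_pos": [-0.36,-0.1925,-0.01],"turn": [0,0,0.123],"fingers": 0.4},{"delta_pos": [-0.36,-0.1925,-0.01],"turn": [0,0,0.123],"fingers": 0.4},{"delta_pos": [-0.36,-0.1925,-0.01],"turn": [0,0,0.123],"fingers": 0.4},{"delta_pos": [-0.36,-0.1925,-0.01],"turn": [0,0,0.123],"fingers": 0.4},{"delta_pos": [-0.36,-0.1925,-0.01],"turn": [0,0,0.123],"fingers": 0.4}]}}

```text
clock: 1.27
position: [0.4687, 0.2917, 0.2501]
ee_rot: [0.581, 0.814, -0.0, -0.0]
ft_force: [0.2, -0.0, 0.4]
grip_width: 0.598
grasp_force: 0.0
```

Run:
```python
from h import *
go([.47,.29,.25],1.9)
o=get_obs(); c=snap('wrist','w1'); np.savez('pics/w1o.npz',position=o['position'],ee_rot=o['ee_rot'])
im=c['color'][:,:,::-1].copy()
for n,X in [('b1',[.5466,.3229,.099]),('b2',[.4099,.36,.099]),('tr',[.485,.2696,.09]),('pv',[.4208,.2913,.093]),('f',[.537,.2508,.09]),('f2',[.4837,.1495,.09])]:
    print(n,np.round(proj(c,X,o)))
cv2.imwrite('pics/w1b.png',cv2.resize(im,(800,600),interpolation=cv2.INTER_CUBIC))
```

```text
pos [0.4687 0.2917 0.2501] yaw 1.903 d [-0.002   0.0007  0.0001] turn [-0.    -0.     0.003] F [ 0.2 -0.   0.4] grip 0.598 0.0 t 1.27 j [-0.82  0.16  0.21  1.66 -0.03  1.33 -0.28]
b1 [371. 191.]
b2 [248. 105.]
tr [293. 218.]
pv [239. 179.]
f [333. 248.]
f2 [257. 311.]
```

View pics/w1b.png

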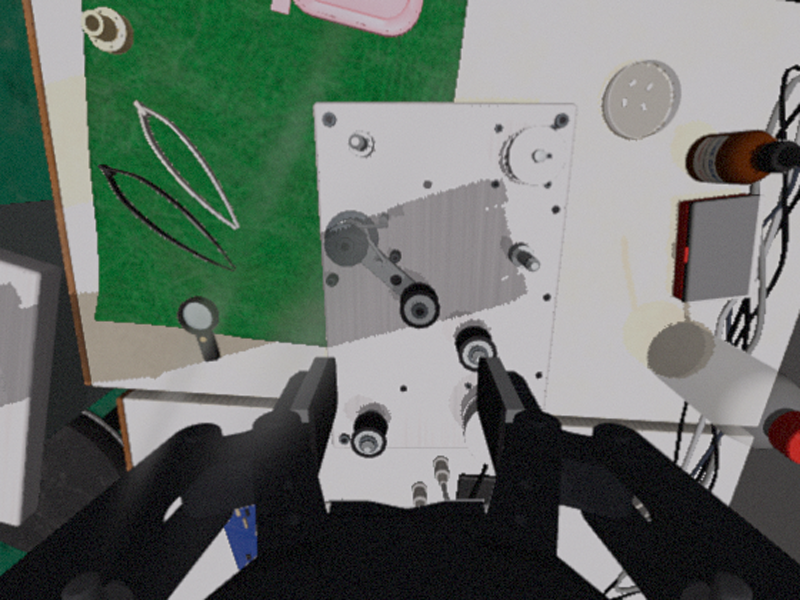

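The wrist view shows the bare spindles near (363,145) and (525,257) in 800-px coordinates. The tensioner roller is at (419,304), its pivot at (350,240), and predictions agree to a few px. I'll enlarge the spindles.

Run:
```python
from h import *
c=load('w1'); im=c['color'][:,:,::-1]
crops=[(235,80),(347,160)]
cv2.imwrite('pics/w1c.png',np.hstack([cv2.resize(im[v:v+40,u:u+40],None,fx=10,fy=10,interpolation=cv2.INTER_CUBIC) for u,v in crops]))
```

```text
(no output)
```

View pics/w1c.png

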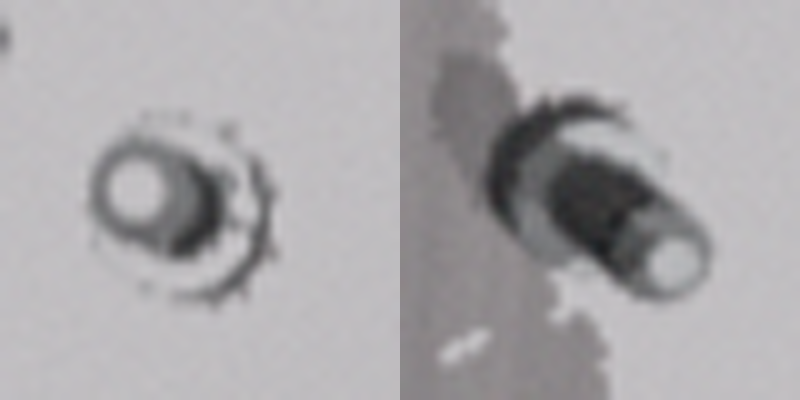

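Run:
```python
from h import *
c=load('w1'); o=dict(np.load('pics/w1o.npz'))
for n,u,v,z in [('b2tip',248.3,98.3,.099),('b1tip',374.1,185.7,.099),('b2sh',253.5,100.5,.068),('b1sh',364.6,178,.068),('trol',419*.7,304*.7,.094),('piv',350*.7,246*.7,.093),('f',477*.7,352*.7,.09),('f2',368*.7,440*.7,.09)]:
    print(n,atz(c,u,v,z,o).round(4))
go([.55,-.26,.19],1.9)
```

```text
b2tip [0.4084 0.3656 0.099 ]
b1tip [0.5473 0.329  0.099 ]
b2sh [0.41   0.3657 0.068 ]
b1sh [0.5456 0.3298 0.068 ]
trol [0.483  0.2758 0.094 ]
piv [0.4246 0.2995 0.093 ]
f [0.5372 0.2532 0.09  ]
f2 [0.4834 0.1531 0.09  ]
pos [0.4689 0.2914 0.2502] yaw 1.902 d [-0.5478 -0.1027  0.0601] turn [-0.    -0.     0.002] F [0.2 0.9 0.4] grip 0.598 0.0 t 1.32 j [-0.82  0.16  0.21  1.66 -0.03  1.32 -0.28]
```

Converted, -0.548 m / 0.8 = -0.685, -0.103 m / 0.8 = -0.1288.

Emit:
{"name": "move_arm", "arguments": {"plan": [{"delta_pos": [-0.685,-0.1288,0],"turn": [0,0,0],"fingers": 0.4},{"delta_pos": [-0.685,-0.1288,0],"turn": [0,0,0],"fingers": 0.4},{"delta_pos": [-0.685,-0.1288,0],"turn": [0,0,0],"fingers": 0.4},{"delta_pos": [-0.685,-0.1288,0],"turn": [0,0,0],"fingers": 0.4},{"delta_pos": [-0.685,-0.1288,0],"turn": [0,0,0],"fingers": 0.4},{"delta_pos": [-0.685,-0.1288,0],"turn": [0,0,0],"fingers": 0.4},{"delta_pos": [-0.685,-0.1288,0],"turn": [0,0,0],"fingers": 0.4},{"delta_pos": [-0.685,-0.1288,0.125],"turn": [0,0,0],"fingers": 0.4},{"delta_pos": [-0.685,-0.1288,0.125],"turn": [0,0,0],"fingers": 0.4},{"delta_pos": [-0.685,-0.1288,0.125],"turn": [0,0,0],"fingers": 0.4},{"delta_pos": [-0.685,-0.1288,0.125],"turn": [0,0,0],"fingers": 0.4},{"delta_pos": [-0.685,-0.1288,0.125],"turn": [0,0,0],"fingers": 0.4}]}}

```text
clock: 2.82
position: [0.55, -0.2606, 0.1508]
ee_rot: [0.581, 0.814, 0.0, 0.0]
ft_force: [-0.1, 0.3, -0.2]
grip_width: 0.601
grasp_force: 0.0
```

Run:
```python
from h import *
go([.55,-.26,.15],1.9)
o=get_obs(); c=snap('wrist','w2'); np.savez('pics/w2o.npz',position=o['position'],ee_rot=o['ee_rot'])
for n,X in [('r1',[.5515,-.2602,.022]),('r3',[.4358,-.3585,.022])]:
    print(n,np.round(proj(c,X,o)))
im=c['color'][:,:,::-1]
cv2.imwrite('pics/w2b.png',cv2.resize(im,(800,600),interpolation=cv2.INTER_CUBIC))
```

```text
pos [ 0.55   -0.2606  0.1508] yaw 1.901 d [0.0005 0.0002 0.0008] turn [ 0.001 -0.     0.001] F [-0.1  0.3 -0.2] grip 0.601 0.0 t 2.83 j [-0.12  0.41  0.61  1.65 -0.25  1.17  0.89]
r1 [287. 202.]
r3 [140. 257.]
```

View pics/w2b.png

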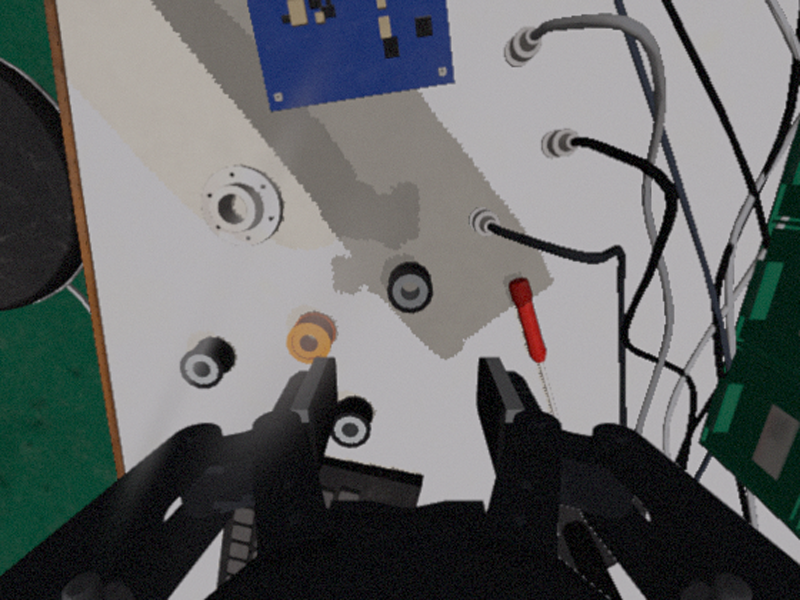

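Roller r1 (black) shows at (410,288) in 800-px coordinates, exactly where predicted. The orange one is at (311,340), the flange at (243,205) and the driver at (525,320), all clear of the fingers. I'll descend and grasp r1.

Converted, 0.137 m / 0.8 = 0.1713, 0.0015 m / 0.8 = 0.0019.

Emit:
{"name": "move_arm", "arguments": {"plan": [{"delta_pos": [0,0.0019,0.075],"turn": [0,0,0],"fingers": 0.4},{"delta_pos": [0,0.0019,0.1375],"turn": [0,0,0],"fingers": 0.4},{"delta_pos": [0,0.0019,0.1625],"turn": [0,0,0],"fingers": 0.4},{"delta_pos": [0,0.0019,0.1713],"turn": [0,0,0],"fingers": 0.4},{"delta_pos": [0,0.0019,0.1713],"turn": [0,0,0],"fingers": 0.4},{"delta_pos": [0,0.0019,0.1713],"turn": [0,0,0],"fingers": 1},{"delta_pos": [0,0.0019,0.1713],"turn": [0,0,0],"fingers": 1},{"delta_pos": [0,0.0019,0.1713],"turn": [0,0,0],"fingers": 1},{"delta_pos": [0,0.0019,0.1713],"turn": [0,0,0],"fingers": 1},{"delta_pos": [0,0.0019,0.1713],"turn": [0,0,0],"fingers": 1},{"delta_pos": [0,0.0019,0.1713],"turn": [0,0,0],"fingers": 1}], "force": 30}}

```text
clock: 4.25
position: [0.5518, -0.2617, 0.0151]
ee_rot: [0.582, 0.813, 0.001, 0.001]
ft_force: [-1.2, 0.5, 6.8]
grip_width: 0.338
grasp_force: 29.2
```

Run:
```python
from h import *
go([.48,-.20,.22],1.9)
c=snap('wrist','w3'); o=get_obs()
cv2.imwrite('pics/w3c.png',cv2.resize(c['color'][150:420,170:390,::-1],None,fx=2.2,fy=2.2))
for z in(.014,.022): print(proj(c,[*o['position'][:2],z],o))
```

```text
pos [ 0.5518 -0.2617  0.0151] yaw 1.9 d [ 0.0814 -0.0475 -0.2051] turn [ 0.002  0.001 -0.   ] F [-1.2  0.5  6.8] grip 0.338 29.2 t 4.25 j [-0.06  0.57  0.54  1.74 -0.36  0.92  0.97]
(np.float64(285.5925500145309), np.float64(272.78943057334857))
(np.float64(285.6965933315756), np.float64(281.38238043438747))
```

View pics/w3c.png

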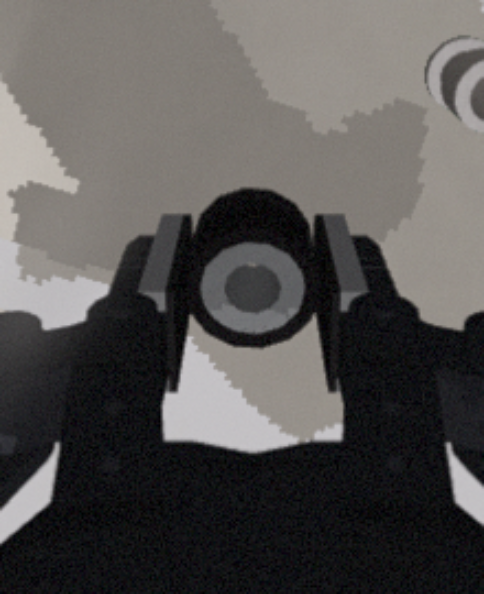

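The crop shows the roller held with its top centre at (253,287), about 0.5 mm from the jaw axis. I'll lift and carry it round the near side.

Converted, 0.559 m / 0.8 = 0.6988, 0.416 m / 0.8 = 0.52.

Emit:
{"name": "move_arm", "arguments": {"plan": [{"delta_pos": [0,0,-0.075],"turn": [0,0,0],"fingers": 1},{"delta_pos": [0,0,-0.15],"turn": [0,0,0],"fingers": 1},{"delta_pos": [0,0,-0.225],"turn": [0,0,0],"fingers": 1},{"delta_pos": [0.0625,-0.0313,-0.2563],"turn": [0,0,0],"fingers": 1},{"delta_pos": [0.13,-0.0638,-0.2563],"turn": [0,0,0],"fingers": 1},{"delta_pos": [0.52,0.07,-0.2563],"turn": [0,0,0],"fingers": 1},{"delta_pos": [0.52,0.07,-0.2563],"turn": [0,0,0],"fingers": 1},{"delta_pos": [0.52,0.07,-0.2563],"turn": [0,0,0],"fingers": 1},{"delta_pos": [0.52,0.07,-0.2563],"turn": [0,0,0],"fingers": 1},{"delta_pos": [0.52,0.07,-0.2563],"turn": [0,0,0],"fingers": 1},{"delta_pos": [0.52,0.07,-0.2563],"turn": [0,0,0],"fingers": 1},{"delta_pos": [0.6988,0.2325,-0.2563],"turn": [0,0,0],"fingers": 1}]}}

```text
clock: 5.8
position: [0.4949, 0.2058, 0.2198]
ee_rot: [0.584, 0.812, 0.001, 0.001]
ft_force: [1.4, 0.3, 0.2]
grip_width: 0.341
grasp_force: 30.1
```

Run:
```python
from h import *
go([.547,.327,.17],1.9)
```

```text
pos [0.4949 0.2058 0.2198] yaw 1.895 d [0.0982 0.0879 0.0499] turn [ 0.002  0.    -0.005] F [1.4 0.3 0.2] grip 0.341 30.1 t 5.8 j [-0.73  0.14  0.28  1.75 -0.04  1.26 -0.12]
```

Emit:
{"name": "move_arm", "arguments": {"plan": [{"delta_pos": [0.1188,0.1063,0.0625],"turn": [0,0,0],"fingers": 1},{"delta_pos": [0.1188,0.1063,0.0625],"turn": [0,0,0],"fingers": 1},{"delta_pos": [0.1188,0.1063,0.0625],"turn": [0,0,0],"fingers": 1},{"delta_pos": [0.1188,0.1063,0.0625],"turn": [0,0,0],"fingers": 1},{"delta_pos": [0.1188,0.1063,0.0625],"turn": [0,0,0],"fingers": 1},{"delta_pos": [0.1188,0.1063,0.0625],"turn": [0,0,0],"fingers": 1}]}}

```text
clock: 6.55
position: [0.5444, 0.3239, 0.1696]
ee_rot: [0.583, 0.813, 0.001, 0.0]
ft_force: [0.8, 0.3, -0.3]
grip_width: 0.34
grasp_force: 30.1
```

Run:
```python
from h import *
go([.547,.327,.17],1.9)
o=get_obs(); c=snap('wrist','w4'); np.savez('pics/w4o.npz',position=o['position'],ee_rot=o['ee_rot'])
print(proj(c,[.5466,.3229,.099],o),proj(c,[.547,.329,.099],o))
cv2.imwrite('pics/w4c.png',cv2.resize(c['color'][130:330,180:390,::-1],None,fx=3,fy=3,interpolation=cv2.INTER_CUBIC))
```

```text
pos [0.5444 0.3239 0.1696] yaw 1.898 d [ 0.0021  0.0035 -0.0004] turn [ 0.002 -0.    -0.002] F [ 0.8  0.3 -0.3] grip 0.34 30.1 t 6.55 j [-0.79  0.4   0.23  1.54 -0.1   1.21 -0.21]
(np.float64(287.5088830341649), np.float64(226.10478755243)) (np.float64(290.80098636857525), np.float64(218.72380051641568))
```

View pics/w4c.png

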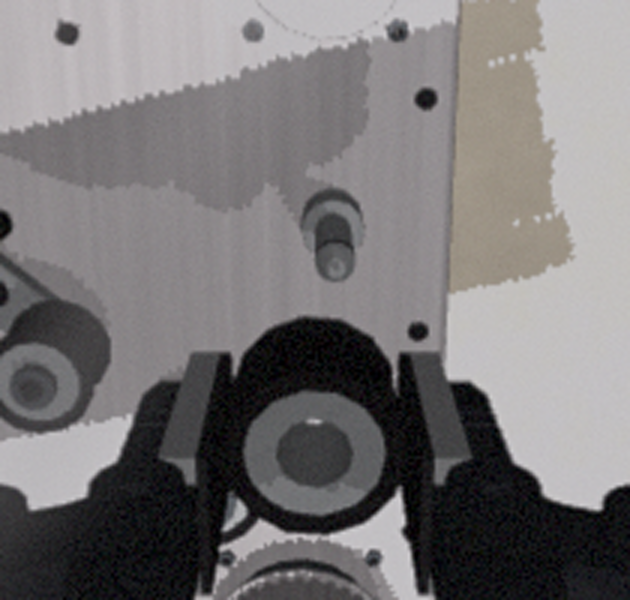

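```bash
cat >> h.py <<'E'
def toolpt(c,o,u,v,zt):
    "tool-frame point on the plane tool z = zt"
    T=c['tool_from_camera']; d=T[:3,:3]@ray(c,u,v); return T[:3,3]+d*(zt-T[2,3])/d[2]
E
python3 - <<'E'
from h import *
c=load('w4'); o=dict(np.load('pics/w4o.npz'))
t=toolpt(c,o,291.5,218.5,o['position'][2]-.099); s=toolpt(c,o,291.5-.3,218.5+.8,o['position'][2]-.099)
r=toolpt(c,o,284.5,281.2,-.0069)
print(t,s,r,t-r, Ro.from_quat(o['ee_rot']).as_matrix()[:,2])
E
```

```text
[0.00417787 0.0044874  0.07062701] [0.00357006 0.00427685 0.07062701] [ 8.77617197e-05 -5.47430983e-04 -6.90000000e-03] [0.00409011 0.00503483 0.07752701] [ 1.41874010e-03  8.60038374e-04 -9.99998624e-01]
```

The spindle tip shows at crop (335,266) and the held roller's top at (314,454). The required shift is +4 mm in tool x and +5 mm in tool y. I'll align, then lower to just over the tip.

Converted, 0.066 m / 0.8 = 0.0825, 0.05 m / 0.8 = 0.0625.

Emit:
{"name": "move_arm", "arguments": {"plan": [{"delta_pos": [0.005,0.0063,0.025],"turn": [0,0,0],"fingers": 1},{"delta_pos": [0.005,0.0063,0.0625],"turn": [0,0,0],"fingers": 1},{"delta_pos": [0.005,0.0063,0.0625],"turn": [0,0,0],"fingers": 1},{"delta_pos": [0.005,0.0063,0.07],"turn": [0,0,0],"fingers": 1},{"delta_pos": [0.005,0.0063,0.0775],"turn": [0,0,0],"fingers": 1},{"delta_pos": [0.005,0.0063,0.0825],"turn": [0,0,0],"fingers": 1},{"delta_pos": [0.005,0.0063,0.0825],"turn": [0,0,0],"fingers": 1}]}}

```text
clock: 7.48
position: [0.5473, 0.3305, 0.1022]
ee_rot: [0.582, 0.813, -0.0, -0.0]
ft_force: [0.4, -0.2, -0.0]
grip_width: 0.338
grasp_force: 30.1
```

Run:
```python
from h import *
go([.5487,.3293,.083])
```

```text
pos [0.5473 0.3305 0.1022] yaw 1.9 d [-0.0016  0.0009  0.0192] turn [-0.  0. -0.] F [ 0.4 -0.2 -0. ] grip 0.338 30.1 t 7.47 j [-0.78  0.47  0.22  1.59 -0.11  1.09 -0.21]
```

No force 12 mm past the tip, so the roller is on the spindle. I'll push it down.

Converted, 0.0205 m / 0.8 = 0.0256, 0.018 m / 0.8 = 0.0225.

Emit:
{"name": "move_arm", "arguments": {"plan": [{"delta_pos": [0,0,0.01],"turn": [0,0,0],"fingers": 1},{"delta_pos": [0,0,0.0175],"turn": [0,0,0],"fingers": 1},{"delta_pos": [0,0,0.0225],"turn": [0,0,0],"fingers": 1},{"delta_pos": [0,0,0.0256],"turn": [0,0,0],"fingers": 1},{"delta_pos": [0,0,0.0256],"turn": [0,0,0],"fingers": 1}]}}

```text
clock: 8.1
position: [0.5473, 0.3306, 0.083]
ee_rot: [0.582, 0.813, 0.0, -0.0]
ft_force: [-4.9, -4.0, 11.4]
grip_width: 0.335
grasp_force: 31.1
```

Converted, -0.08 m / 0.8 = -0.1, -0.03 m / 0.8 = -0.0375.

Emit:
{"name": "move_arm", "arguments": {"plan": [{"delta_pos": [0,0,0.0244],"turn": [0,0,0],"fingers": 0.45},{"delta_pos": [0,0,0.0244],"turn": [0,0,0],"fingers": 0.45},{"delta_pos": [0,0,0.0244],"turn": [0,0,0],"fingers": 0.45},{"delta_pos": [0,0,-0.0375],"turn": [0,0,0],"fingers": 0.45},{"delta_pos": [0,0,-0.1],"turn": [0,0,0],"fingers": 0.45},{"delta_pos": [0,0,-0.1],"turn": [0,0,0],"fingers": 0.45}]}}

```text
clock: 8.85
position: [0.5489, 0.3316, 0.1656]
ee_rot: [0.582, 0.813, 0.003, 0.001]
ft_force: [-0.6, -0.1, -0.8]
grip_width: 0.55
grasp_force: 0.0
```

Run:
```python
from h import *
go([.47,.15,.22],1.9); go([.438,-.3577,.15],1.9)
o=get_obs(); c=snap('wrist','w5')
cv2.imwrite('pics/w5c.png',cv2.resize(c['color'][30:330,:380,::-1],None,fx=2,fy=2,interpolation=cv2.INTER_CUBIC)); np.savez('pics/w5o.npz',position=o['position'],ee_rot=o['ee_rot'])
```

```text
pos [0.5489 0.3316 0.1656] yaw 1.9 d [-0.1463 -0.133  -0.0555] turn [ 0.006 -0.002 -0.   ] F [-0.6 -0.1 -0.8] grip 0.55 0.0 t 8.85 j [-0.79  0.41  0.23  1.53 -0.1   1.2  -0.21]
pos [0.5489 0.3316 0.1656] yaw 1.9 d [-0.6165 -0.3277  0.0124] turn [ 0.006 -0.002 -0.   ] F [-0.6 -0.1 -0.8] grip 0.55 0.0 t 8.85 j [-0.79  0.41  0.23  1.53 -0.1   1.2  -0.21]
```

View pics/w5c.png

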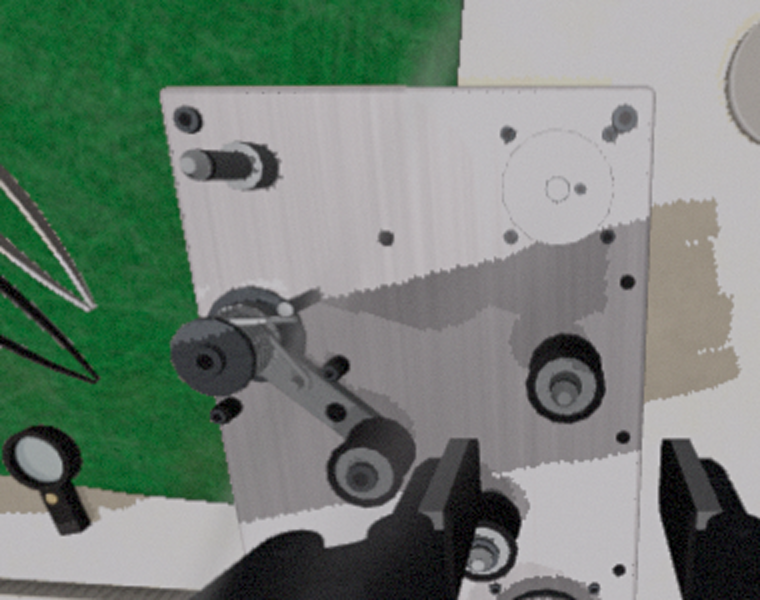

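The first roller is seated, with its tip sticking out at crop (566,385). The spring post top is at (212,357), the tension roller's screw at (362,478), and the b2 tip at (193,165). All 10 pictures are used, so from here I work with numbers. Heading for the spare at (.438,-.358).

Run:
```python
from h import *
c=load('w5'); o=dict(np.load('pics/w5o.npz'))
f=lambda u,v:(u/2-.25,30+v/2-.25)
for n,u,v,z in [('piv',212,357,.093),('trol',362,478,.094),('b2',193,165,.099),('b1',566,388,.099)]: print(n,atz(c,*f(u,v),z,o).round(4))
c=load('w2'); o=dict(np.load('pics/w2o.npz')); print(atz(c,142.8,258,.022,o),atz(c,287,201.6,.022,o))
```

```text
piv [0.4237 0.3011 0.093 ]
trol [0.4859 0.2717 0.094 ]
b2 [0.4107 0.366  0.099 ]
b1 [0.547  0.3329 0.099 ]
[ 0.43848421 -0.35881244  0.022     ] [ 0.55176073 -0.25992998  0.022     ]
```

Converted, -0.616 m / 0.8 = -0.77, -0.328 m / 0.8 = -0.41.

Emit:
{"name": "move_arm", "arguments": {"plan": [{"delta_pos": [-0.025,-0.025,-0.0625],"turn": [0,0,0],"fingers": 0.4},{"delta_pos": [-0.1825,-0.165,-0.0688],"turn": [0,0,0],"fingers": 0.4},{"delta_pos": [-0.1825,-0.165,-0.0688],"turn": [0,0,0],"fingers": 0.4},{"delta_pos": [-0.1825,-0.165,-0.0688],"turn": [0,0,0],"fingers": 0.4},{"delta_pos": [-0.77,-0.41,-0.0688],"turn": [0,0,0],"fingers": 0.4},{"delta_pos": [-0.77,-0.41,-0.0688],"turn": [0,0,0],"fingers": 0.4},{"delta_pos": [-0.77,-0.41,-0.0688],"turn": [0,0,0],"fingers": 0.4},{"delta_pos": [-0.77,-0.41,-0.0688],"turn": [0,0,0],"fingers": 0.4},{"delta_pos": [-0.77,-0.41,-0.0688],"turn": [0,0,0],"fingers": 0.4},{"delta_pos": [-0.77,-0.41,-0.0688],"turn": [0,0,0],"fingers": 0.4},{"delta_pos": [-0.77,-0.41,-0.0688],"turn": [0,0,0],"fingers": 0.4},{"delta_pos": [-0.77,-0.41,-0.0375],"turn": [0,0,0],"fingers": 0.4}]}}

```text
clock: 10.4
position: [0.4368, -0.3475, 0.1957]
ee_rot: [0.581, 0.814, 0.0, 0.0]
ft_force: [1.4, 1.0, -0.4]
grip_width: 0.601
grasp_force: 0.0
```

Run:
```python
from h import *
go([.438,-.3577,.15],1.9)
```

```text
pos [ 0.4368 -0.3475  0.1957] yaw 1.901 d [-0.0101 -0.0022  0.0457] turn [0.001 0.001 0.001] F [ 1.4  1.  -0.4] grip 0.601 0.0 t 10.4 j [-0.1   0.27  0.82  1.74 -0.21  1.22  1.1 ]
```

Converted, 0.045 m / 0.8 = 0.0563.

Emit:
{"name": "move_arm", "arguments": {"plan": [{"delta_pos": [0,0,0.0563],"turn": [0,0,0],"fingers": 0.4},{"delta_pos": [0,0,0.0563],"turn": [0,0,0],"fingers": 0.4},{"delta_pos": [0,0,0.0563],"turn": [0,0,0],"fingers": 0.4}]}}

```text
clock: 10.78
position: [0.4372, -0.345, 0.1518]
ee_rot: [0.581, 0.814, 0.0, -0.0]
ft_force: [0.3, 0.6, 0.6]
grip_width: 0.6
grasp_force: 0.0
```

Run:
```python
from h import *
go([.4385,-.3588,.014],1.9)
o=get_obs(); c=snap('wrist','w6')
u,v=proj(c,[.4385,-.3588,.022],o); print(u,v)
g=cv2.cvtColor(c['color'],cv2.COLOR_RGB2GRAY); u0,v0=int(u)-32,int(v)-32
p=g[v0:v0+64,u0:u0+64]
for th in (60,80):
  m=(p<th).astype(np.uint8); n,l,s,ce=cv2.connectedComponentsWithStats(m)
  print(th,[(list(s[i]),ce[i].round(1)) for i in range(1,n) if s[i][4]>60])
print(u0,v0); print('\n'.join(' '.join(f'{x//10:2d}' for x in r[::2]) for r in p[::2]))
```

```text
pos [ 0.4372 -0.345   0.1518] yaw 1.901 d [-0.0135 -0.0032  0.1378] turn [-0.    -0.     0.001] F [0.3 0.6 0.6] grip 0.6 0.0 t 10.78 j [-0.08  0.32  0.8   1.79 -0.25  1.14  1.12]
281.6062144179641 215.32448313334297
60 [([np.int32(15), np.int32(13), np.int32(30), np.int32(34), np.int32(318)], array([31.9, 24.8]))]
80 [([np.int32(15), np.int32(12), np.int32(31), np.int32(35), np.int32(406)], array([30.5, 26.2])), ([np.int32(24), np.int32(31), np.int32(12), np.int32(8), np.int32(67)], array([29.3, 34.3]))]
249 183
16 16 20 20 20 16 16 16 16 16 16 16 15 15 16 15 15 15 15 15 16 16 15 15 15 15 15 15 16 15 15 16
16 16 20 20 17 16 16 16 16 16 16 16 16 15 16 15 15 15 15 15 15 15 16 15 16 16 16 15 15 15 15 15
16 16 16 16 16 16 16 16 16 15 16 15 16 16 16 16 15 16 15 15 15 16 16 15 15 16 15 16 16 16 16 15
16 16 16 16 16 16 16 16 16 16 14 16 16 16 15 16 16 15 16 15 15 15 15 15 15 15 16 15 15 15 15 16
16 16 16 16 16 16 16 16 16 15 14 14 14 14 13 14 14 15 15 15 15 16 15 15 15 16 15 15 15 16 16 15
16 16 16 16 16 16 16 15 13 14 13 14 14 14 13 13 14 15 15 15 15 16 16 15 15 16 15 16 15 15 15 16
16 16 
[... 1789 characters left out ...]
5 15 15 15 15 15 15 16 16 16
20 20 20 20 20 20 21 21 21 21 20 20 21 21 21 21 21 20 16 15 16 16 15 15 15 15 15 15 15 15 15 15
20 20 20 20 20 20 20 20 20 20 21 20 20 20 21 20 20 21 20 16 15 15 15 15 15 15 15 15 15 15 15 15
20 20 20 20 20 21 20 21 20 21 21 20 20 21 21 20 20 20 21 18 15 16 16 15 15 16 15 15 15 15 15 15
20 21 20 20 20 20 20 20 21 21 20 20 21 20 21 20 20 21 20 21 16 15 15 15 15 15 16 15 15 15 15 15
20 20 20 20 21 21 20 20 20 21 20 20 20 20 21 21 21 20 20 21 20 15 15 15 15 15 15 15 15 15 15 16
20 20 20 20 21 20 21 21 20 21 20 20 20 21 20 20 20 21 21 20 21 20 16 15 15 15 15 15 15 15 15 19
21 21 21 21 21 21 20 21 20 20 21 21 20 21 20 20 20 20 21 20 20 21 20 15 15 15 15 15 15 16 20 21
```

Converted, 0.1365 m / 0.8 = 0.1706, -0.0145 m / 0.8 = -0.0181.

Emit:
{"name": "move_arm", "arguments": {"plan": [{"delta_pos": [-0.0181,-0.0069,0.0625],"turn": [0,0,0],"fingers": 0.4},{"delta_pos": [-0.0181,-0.0069,0.125],"turn": [0,0,0],"fingers": 0.4},{"delta_pos": [-0.0181,-0.0069,0.1625],"turn": [0,0,0],"fingers": 0.4},{"delta_pos": [-0.0181,-0.0069,0.1706],"turn": [0,0,0],"fingers": 0.4},{"delta_pos": [-0.0181,-0.0069,0.1706],"turn": [0,0,0],"fingers": 0.4},{"delta_pos": [-0.0181,-0.0069,0.1706],"turn": [0,0,0],"fingers": 1},{"delta_pos": [-0.0181,-0.0069,0.1706],"turn": [0,0,0],"fingers": 1},{"delta_pos": [-0.0181,-0.0069,0.1706],"turn": [0,0,0],"fingers": 1},{"delta_pos": [-0.0181,-0.0069,0.1706],"turn": [0,0,0],"fingers": 1},{"delta_pos": [-0.0181,-0.0069,0.1706],"turn": [0,0,0],"fingers": 1},{"delta_pos": [-0.0181,-0.0069,0.1706],"turn": [0,0,0],"fingers": 1}], "force": 30}}

```text
clock: 12.2
position: [0.4374, -0.3616, 0.0166]
ee_rot: [0.582, 0.813, 0.001, 0.001]
ft_force: [-1.4, 2.0, 8.5]
grip_width: 0.342
grasp_force: 29.0
```

Run:
```python
from h import *
go([.4385,-.3588,.22],1.9); go([.45,.15,.22],1.9);go([.4095,.366,.17],1.9)
```

```text
pos [ 0.4374 -0.3616  0.0166] yaw 1.9 d [ 0.002   0.0024 -0.2034] turn [0.002 0.002 0.   ] F [-1.4  2.   8.5] grip 0.342 29.0 t 12.2 j [ 0.05  0.53  0.69  1.86 -0.43  0.9   1.28]
pos [ 0.4374 -0.3616  0.0166] yaw 1.9 d [ 0.4798  0.1778 -0.2037] turn [0.002 0.002 0.   ] F [-1.4  2.   8.5] grip 0.342 29.0 t 12.2 j [ 0.05  0.53  0.69  1.86 -0.43  0.9   1.28]
pos [ 0.4374 -0.3616  0.0166] yaw 1.9 d [ 0.6974  0.2092 -0.154 ] turn [0.002 0.002 0.   ] F [-1.4  2.   8.5] grip 0.342 29.0 t 12.2 j [ 0.05  0.53  0.69  1.86 -0.43  0.9   1.28]
```

Converted, 0.69 m / 0.8 = 0.8625, 0.48 m / 0.8 = 0.6.

Emit:
{"name": "move_arm", "arguments": {"plan": [{"delta_pos": [0,0,-0.075],"turn": [0,0,0],"fingers": 1},{"delta_pos": [0,0,-0.15],"turn": [0,0,0],"fingers": 1},{"delta_pos": [0,0,-0.225],"turn": [0,0,0],"fingers": 1},{"delta_pos": [0.6,0.2225,-0.255],"turn": [0,0,0],"fingers": 1},{"delta_pos": [0.6,0.2225,-0.255],"turn": [0,0,0],"fingers": 1},{"delta_pos": [0.6,0.2225,-0.255],"turn": [0,0,0],"fingers": 1},{"delta_pos": [0.6,0.2225,-0.255],"turn": [0,0,0],"fingers": 1},{"delta_pos": [0.6,0.2225,-0.255],"turn": [0,0,0],"fingers": 1},{"delta_pos": [0.6,0.2225,-0.255],"turn": [0,0,0],"fingers": 1},{"delta_pos": [0.6,0.2225,-0.255],"turn": [0,0,0],"fingers": 1},{"delta_pos": [0.8625,0.26,-0.255],"turn": [0,0,0],"fingers": 1},{"delta_pos": [0.8625,0.26,-0.255],"turn": [0,0,0],"fingers": 1}]}}

```text
clock: 13.7
position: [0.4311, 0.2014, 0.218]
ee_rot: [0.582, 0.813, 0.001, 0.0]
ft_force: [1.5, -1.5, -0.3]
grip_width: 0.341
grasp_force: 30.0
```

Run:
```python
from h import *
go([.4095,.366,.17],1.9)
```

```text
pos [0.4311 0.2014 0.218 ] yaw 1.899 d [0.1627 0.0325 0.0482] turn [ 0.002 -0.001 -0.001] F [ 1.5 -1.5 -0.3] grip 0.341 30.0 t 13.7 j [-0.84  0.    0.31  1.89 -0.    1.24 -0.2 ]
```

Emit:
{"name": "move_arm", "arguments": {"plan": [{"delta_pos": [0.1975,0.0406,0.0375],"turn": [0,0,0],"fingers": 1},{"delta_pos": [0.1975,0.0406,0.06],"turn": [0,0,0],"fingers": 1},{"delta_pos": [0.1975,0.0406,0.06],"turn": [0,0,0],"fingers": 1},{"delta_pos": [0.1975,0.0406,0.06],"turn": [0,0,0],"fingers": 1},{"delta_pos": [0.1975,0.0406,0.06],"turn": [0,0,0],"fingers": 1},{"delta_pos": [0.1975,0.0406,0.06],"turn": [0,0,0],"fingers": 1},{"delta_pos": [0.1975,0.0406,0.06],"turn": [0,0,0],"fingers": 1}]}}

```text
clock: 14.58
position: [0.4116, 0.3589, 0.1695]
ee_rot: [0.582, 0.813, 0.001, 0.0]
ft_force: [0.3, -0.2, -0.1]
grip_width: 0.344
grasp_force: 30.0
```

Run:
```python
from h import *
go([.4095,.366,.17],1.9)
o=get_obs(); c=snap('wrist','w7'); np.savez('pics/w7o.npz',position=o['position'],ee_rot=o['ee_rot'])
u,v=proj(c,[.4095,.366,.099],o); print(u,v)
g=cv2.cvtColor(c['color'],cv2.COLOR_RGB2GRAY); u0,v0=int(u)-20,int(v)-24
print(u0,v0); print('\n'.join(f'{v0+i:3d}: '+' '.join(f'{x//10:2d}' for x in r) for i,r in enumerate(g[v0:v0+40,u0:u0+40])))
print('roller'); print('\n'.join(f'{i:3d}: '+' '.join(f'{x//10:2d}' for x in g[i,240:330:2]) for i in range(236,312,2)))
```

```text
pos [0.4116 0.3589 0.1695] yaw 1.898 d [ 0.0074  0.0003 -0.0005] turn [ 0.001 -0.001 -0.002] F [ 0.3 -0.2 -0.1] grip 0.344 30.0 t 14.57 j [-0.98  0.21  0.2   1.78 -0.04  1.16 -0.44]
285.54479534045157 214.3984209546374
265 190
190: 13 13 13 13 13 13 13 13 13 13 13 13 13 10  8  7  7  7  8  7  7  7  7  8 10 13 15 16 15 15 16 16 16 15 15 15 16 16 15 16
191: 13 13 13 13 13 13 13 13 13 13 13 13 10  7  7  7  7  7  8  7  8  7  7  7  7  9 13 16 15 16 16 16 15 15 16 15 15 16 15 15
192: 13 13 14 14 13 13 13 13 14 13 13 10  8  7  8  7  8 10 10 11 10  9  7  8  7  6  8 12 15 16 16 16 15 15 16 15 15 16 16 15
193: 14 15 15 15 15 13 13 13 13 13 10  7  7  8 10 11 11 11 11 11 12 11 11 13 10  8  7  9 14 16 16 16 15 16 16 16 15 16 15 16
194: 15 16 16 16 16 15 14 13 13 13  8  7  8 11 12 11 12 11 11 11 12 11 12 14 14 12  7  7 12 15 16 16 15 16 16 16 15 16 16 15
195: 16 16 16 16 15 15 13 13 13 12  7  8 11 12 12 12 12 11 11 11 13 12 14 14 14 14 12  7 10 15 16 16 15 15 16 16 15 16 16 15
196: 16 16 16 16 15 13 13 13 13  9  8 10 12 11 11 11 11 10 10 11 13 12 14 15 15 15 14 11  9 15 16 16 15 16 16 15 16 15 16 1
[... 8753 characters left out ...]

302:  2  2  2  4  3  1  0  1  4  4  3 15 11 10 11 11 11 10  9  8  9 14 15 15 15 15 21 21 18 19 19 19 19 16  3  4  4 11  3  0  1  3  1  1  1
304:  2  2  0  3  3  1  1  7 11  7  5 21 21 19 12 12 12 12 12 17 21 21 22 21 22 22 21 21 21 19 19 19 19  8  4  4  4  4  1  2  2  3  2  1  2
306:  2  1  1  3  2  1  2  8  5 10  8 21 21 21 21 21 21 21 21 22 21 21 21 21 21 21 21 21 21 21 20 19 19 13  3  4  4  6  3  1  2  2  2  1  1
308:  2  1  1  3  2  1  2  9  5 11 21 21 21 21 21 21 21 21 21 21 21 21 21 21 21 21 21 21 21 21 21 21 19 19 10  6  6 17  9  1  1  3  2  2  1
310:  2  2  2  2  3  1  6 22 20 21 21 21 21 21 21 21 21 21 21 21 21 21 21 21 21 21 21 21 21 21 21 21 21 19 18 18 18 18 11  1  2  2  1  1  1
```

Run:
```python
from h import *
c=load('w7'); o=dict(np.load('pics/w7o.npz'))
t=toolpt(c,o,283.5,214,o['position'][2]-.099); r=toolpt(c,o,284.6,275,-.0054)
print(t,r,t-r)
```

```text
[ 0.00762394 -0.00124319  0.07047824] [ 0.00251879 -0.00050072 -0.0054    ] [ 0.00510515 -0.00074247  0.07587824]
```

Emit:
{"name": "move_arm", "arguments": {"plan": [{"delta_pos": [0.0063,-0.0009,0.025],"turn": [0,0,0],"fingers": 1},{"delta_pos": [0.0063,-0.0009,0.06],"turn": [0,0,0],"fingers": 1},{"delta_pos": [0.0063,-0.0009,0.06],"turn": [0,0,0],"fingers": 1},{"delta_pos": [0.0063,-0.0009,0.0675],"turn": [0,0,0],"fingers": 1},{"delta_pos": [0.0063,-0.0009,0.075],"turn": [0,0,0],"fingers": 1},{"delta_pos": [0.0063,-0.0009,0.0825],"turn": [0,0,0],"fingers": 1},{"delta_pos": [0.0063,-0.0009,0.0825],"turn": [0,0,0],"fingers": 1}]}}

```text
clock: 15.5
position: [0.4086, 0.364, 0.1024]
ee_rot: [0.582, 0.813, -0.0, -0.0]
ft_force: [0.1, 0.3, -1.3]
grip_width: 0.341
grasp_force: 30.0
```

Converted, 0.0195 m / 0.8 = 0.0244, 0.017 m / 0.8 = 0.0213.

Emit:
{"name": "move_arm", "arguments": {"plan": [{"delta_pos": [0,0,0.0088],"turn": [0,0,0],"fingers": 1},{"delta_pos": [0,0,0.0163],"turn": [0,0,0],"fingers": 1},{"delta_pos": [0,0,0.0213],"turn": [0,0,0],"fingers": 1},{"delta_pos": [0,0,0.0244],"turn": [0,0,0],"fingers": 1},{"delta_pos": [0,0,0.0244],"turn": [0,0,0],"fingers": 1}]}}

```text
clock: 16.12
position: [0.4087, 0.3642, 0.0844]
ee_rot: [0.582, 0.813, -0.0, -0.0]
ft_force: [-5.2, -4.3, 14.7]
grip_width: 0.338
grasp_force: 31.2
```

Converted, -0.1 m / 0.8 = -0.125, -0.08 m / 0.8 = -0.1.

Emit:
{"name": "move_arm", "arguments": {"plan": [{"delta_pos": [0,0,0.0231],"turn": [0,0,0],"fingers": 0.45},{"delta_pos": [0,0,0.0231],"turn": [0,0,0],"fingers": 0.45},{"delta_pos": [0,0,0.0231],"turn": [0,0,0],"fingers": 0.45},{"delta_pos": [0,0,-0.0375],"turn": [0,0,0],"fingers": 0.45},{"delta_pos": [0,0,-0.1],"turn": [0,0,0],"fingers": 0.45},{"delta_pos": [-0.125,0.0525,-0.1],"turn": [0,0,0],"fingers": 0.4},{"delta_pos": [-0.125,0.0525,-0.1],"turn": [0,0,0],"fingers": 0.4},{"delta_pos": [-0.125,0.0525,-0.1],"turn": [0,0,0],"fingers": 0.4},{"delta_pos": [-0.125,0.0525,-0.1],"turn": [0,0,0],"fingers": 0.4},{"delta_pos": [-0.125,0.0525,-0.1],"turn": [0,0,0],"fingers": 0.4}]}}

```text
clock: 17.38
position: [0.4799, 0.2843, 0.1632]
ee_rot: [0.581, 0.814, -0.0, -0.0]
ft_force: [-0.3, 0.1, -0.4]
grip_width: 0.603
grasp_force: 0.0
```

```bash
cat > m.py <<'E'
from h import *
import sys
def pts(c,o):
    "height map points"
    R,oo=frame(c,o); v,u=np.mgrid[0:420:1,0:560:1]
    x=np.stack([(u-c['cx'])/c['fx'],(v-c['cy'])/c['fy']],-1); y=x.copy()
    for _ in range(8): y=x/(1+c['k1']*(y**2).sum(-1,keepdims=True))
    d=np.concatenate([y,np.ones_like(y[...,:1])],-1)*c['range_z'][...,None]
    return d@R.T+oo
def blob(P,cx,cy,r,z0,z1):
    q=P[(np.hypot(P[...,0]-cx,P[...,1]-cy)<r)&(P[...,2]>z0)&(P[...,2]<z1)]
    if len(q)<8: return None
    (x,y),rad=cv2.minEnclosingCircle(q[:,:2].astype(np.float32)); return len(q),round(x,4),round(y,4),round(rad,4),q[:,2].mean().round(4),q.mean(0).round(4)
E
python3 - <<'E'
from m import *
go([.484,.274,.17],1.9)
o=get_obs(); c=snap('wrist','w8'); np.savez('pics/w8o.npz',position=o['position'],ee_rot=o['ee_rot'])
P=pts(c,o)
for n,x,y in [('b1',.5473,.3306),('b2',.4087,.3642),('trol',.4845,.274),('piv',.4237,.301)]:
    print(n,'flat',blob(P,x,y,.024,.083,.0965),'tip',blob(P,x,y,.015,.0965,.105),'low',blob(P,x,y,.017,.06,.083))
E
```

```text
pos [0.4799 0.2843 0.1632] yaw 1.902 d [-0.011   0.0005 -0.0068] turn [-0.    -0.     0.002] F [-0.3  0.1 -0.4] grip 0.603 0.0 t 17.38 j [-0.85  0.24  0.27  1.76 -0.07  1.15 -0.23]
b1 flat (1257, 0.5474, 0.3297, 0.0154, np.float64(0.0889), array([0.5471, 0.3303, 0.0889])) tip (74, 0.5477, 0.3287, 0.0036, np.float64(0.0976), array([0.5473, 0.3289, 0.0976])) low (362, 0.5471, 0.3302, 0.0147, np.float64(0.0732), array([0.5384, 0.333 , 0.0732]))
b2 flat (1708, 0.4081, 0.3655, 0.0151, np.float64(0.089), array([0.4082, 0.3658, 0.089 ])) tip (99, 0.4085, 0.3649, 0.0042, np.float64(0.0977), array([0.4084, 0.3652, 0.0977])) low (198, 0.4105, 0.3653, 0.0145, np.float64(0.0709), array([0.4175, 0.3637, 0.0709]))
trol flat (1156, 0.4852, 0.2707, 0.0152, np.float64(0.0893), array([0.4849, 0.2712, 0.0893])) tip None low (403, 0.483, 0.2745, 0.0156, np.float64(0.0704), array([0.4786, 0.28  , 0.0704]))
piv flat (1473, 0.4221, 0.3009, 0.0183, np.float64(0.0883), array([0.421 , 0.2989, 0.0883])) tip None low (334, 0.4243, 0.301, 0.0167, np.float64(0.0688), array([0.4292, 0.3054, 0.0688]))
```

Both spare rollers are seated: their tops match the known 90 mm height and the spindle tips stick out 9 mm. The tension roller is at (.485,.271) and the pivot at (.4215,.3005), 70 mm apart as specified. Next I'll work out the arc and lower over the tension roller.

Run:
```python
from h import *
go([.485,.271,.086])
p=np.array([.4215,.3005]); r=np.array([.485,.271]); v=r-p; v*=.07/np.linalg.norm(v); t0=np.arctan2(v[1],v[0]); R=Ro.from_quat(get_obs()['ee_rot']).as_matrix()
for a in np.linspace(0,.98,11):
    X=p+.07*np.array([np.cos(t0-a),np.sin(t0-a)])-(p+v); print(round(a,3),(R.T@np.array([*X,0])).round(4)[:2])
```

```text
pos [0.48   0.2842 0.1632] yaw 1.902 d [-0.0141  0.0005  0.0772] turn [-0. -0.  0.] F [0.2 0.2 0.1] grip 0.6 0.0 t 17.43 j [-0.85  0.24  0.27  1.76 -0.07  1.15 -0.23]
0.0 [0. 0.]
0.098 [-0.0047 -0.005 ]
0.196 [-0.0089 -0.0104]
0.294 [-0.0125 -0.0162]
0.392 [-0.0156 -0.0224]
0.49 [-0.018  -0.0288]
0.588 [-0.0198 -0.0354]
0.686 [-0.021  -0.0421]
0.784 [-0.0215 -0.049 ]
0.882 [-0.0213 -0.0558]
0.98 [-0.0204 -0.0626]
```

Converted, 0.077 m / 0.8 = 0.0963, 0.0005 m / 0.8 = 0.0006.

Emit:
{"name": "move_arm", "arguments": {"plan": [{"delta_pos": [-0.0175,0.0006,0.0375],"turn": [0,0,0],"fingers": 0.45},{"delta_pos": [-0.0175,0.0006,0.075],"turn": [0,0,0],"fingers": 0.45},{"delta_pos": [-0.0175,0.0006,0.0963],"turn": [0,0,0],"fingers": 0.45},{"delta_pos": [-0.0175,0.0006,0.0963],"turn": [0,0,0],"fingers": 0.45},{"delta_pos": [-0.0175,0.0006,0.0963],"turn": [0,0,0],"fingers": 1},{"delta_pos": [-0.0175,0.0006,0.0963],"turn": [0,0,0],"fingers": 1},{"delta_pos": [-0.0175,0.0006,0.0963],"turn": [0,0,0],"fingers": 1},{"delta_pos": [-0.0175,0.0006,0.0963],"turn": [0,0,0],"fingers": 1},{"delta_pos": [-0.0175,0.0006,0.0963],"turn": [0,0,0],"fingers": 1}], "force": 30}}

```text
clock: 18.55
position: [0.4859, 0.2705, 0.0874]
ee_rot: [0.582, 0.813, 0.001, -0.0]
ft_force: [-4.5, -0.3, 6.0]
grip_width: 0.337
grasp_force: 29.5
```

Emit:
{"name": "move_arm", "arguments": {"plan": [{"delta_pos": [-0.0059,-0.0063,0],"turn": [0,0,0],"fingers": 1},{"delta_pos": [-0.0111,-0.013,0],"turn": [0,0,0],"fingers": 1},{"delta_pos": [-0.0156,-0.0203,0],"turn": [0,0,0],"fingers": 1},{"delta_pos": [-0.0195,-0.028,0],"turn": [0,0,0],"fingers": 1},{"delta_pos": [-0.0225,-0.036,0],"turn": [0,0,0],"fingers": 1},{"delta_pos": [-0.0248,-0.0443,0],"turn": [0,0,0],"fingers": 1},{"delta_pos": [-0.0263,-0.0526,0],"turn": [0,0,0],"fingers": 1},{"delta_pos": [-0.0269,-0.0613,0],"turn": [0,0,0],"fingers": 1},{"delta_pos": [-0.0266,-0.0698,0],"turn": [0,0,0],"fingers": 1},{"delta_pos": [-0.0263,-0.075,0],"turn": [0,0,0],"fingers": 1},{"delta_pos": [-0.0263,-0.075,0],"turn": [0,0,0],"fingers": 1}]}}

```text
clock: 19.92
position: [0.4379, 0.23, 0.0875]
ee_rot: [0.582, 0.813, 0.002, 0.002]
ft_force: [7.7, 0.2, 3.8]
grip_width: 0.335
grasp_force: 29.8
```

Run:
```python
from m import *
go([.4351,.2318,.086])
o=get_obs(); c=snap('wrist','w9'); P=pts(c,o)
print(blob(P,*o['position'][:2],.02,.083,.0965), blob(P,.4215,.3005,.02,.09,.0965),blob(P,.4087,.3642,.024,.083,.0965))
```

```text
pos [0.4379 0.23   0.0875] yaw 1.898 d [ 0.0026 -0.0021  0.0015] turn [0.005 0.    0.   ] F [7.7 0.2 3.8] grip 0.335 29.8 t 19.93 j [-0.82  0.2   0.27  1.99 -0.06  0.96 -0.2 ]
(2948, 0.4376, 0.231, 0.0195, np.float64(0.0894), array([0.437 , 0.2314, 0.0894])) (655, 0.4225, 0.2936, 0.0035, np.float64(0.0919), array([0.4206, 0.2981, 0.0919])) None
```

Converted, -0.003 m / 0.8 = -0.0038, -0.002 m / 0.8 = -0.0025.

Emit:
{"name": "move_arm", "arguments": {"plan": [{"delta_pos": [0.0004,-0.0025,0],"turn": [0,0,0],"fingers": 1},{"delta_pos": [0.0008,-0.0038,0],"turn": [0,0,0],"fingers": 1},{"delta_pos": [0.0008,-0.0038,0],"turn": [0,0,0],"fingers": 1}]}}

```text
clock: 20.35
position: [0.4366, 0.2297, 0.0877]
ee_rot: [0.583, 0.813, 0.003, 0.003]
ft_force: [15.8, 0.2, -1.7]
grip_width: 0.336
grasp_force: 29.9
```

Converted, -0.002 m / 0.8 = -0.0025, 0.0003 m / 0.8 = 0.0004.

Emit:
{"name": "move_arm", "arguments": {"plan": [{"delta_pos": [0.0004,-0.0025,0],"turn": [0,0,0],"fingers": 1},{"delta_pos": [0.0004,-0.0025,0],"turn": [0,0,0],"fingers": 1},{"delta_pos": [0.0004,-0.0025,0],"turn": [0,0,0],"fingers": 1},{"delta_pos": [0.0004,-0.0025,0],"turn": [0,0,0],"fingers": 1}]}}

```text
clock: 20.85
position: [0.4362, 0.2296, 0.0879]
ee_rot: [0.583, 0.813, 0.004, 0.004]
ft_force: [23.3, 2.4, -7.8]
grip_width: 0.332
grasp_force: 30.5
```

Run:
```python
from m import *
go([.4351,.2318,.086])
for n in ('top','wrist'):
  c=snap(n,n+'F'); o=get_obs(); P=pts(c,o)
  for nm,x,y in [('b1',.5473,.3306),('b2',.4087,.3642),('trol',*o['position'][:2])]: print(n,nm,blob(P,x,y,.02,.083,.096),blob(P,x,y,.02,.096,.106))
```

```text
pos [0.4362 0.2296 0.0879] yaw 1.897 d [ 0.0024 -0.0003  0.0019] turn [0.011 0.001 0.   ] F [23.3  2.4 -7.8] grip 0.332 30.5 t 20.85 j [-0.83  0.19  0.27  2.   -0.06  0.95 -0.2 ]
top b1 (65, 0.5472, 0.3291, 0.0157, np.float64(0.09), array([0.5468, 0.3293, 0.09  ])) None
top b2 None None
top trol None None
wrist b1 (116, 0.5381, 0.3235, 0.0075, np.float64(0.0845), array([0.5364, 0.3229, 0.0845])) None
wrist b2 None None
wrist trol (2918, 0.4357, 0.2309, 0.0193, np.float64(0.0894), array([0.4355, 0.231 , 0.0894])) (356, 0.4358, 0.2307, 0.0194, np.float64(0.1011), array([0.4359, 0.2337, 0.1011]))
```

The lever is on its stop: the last 2 mm of commanded push moved it only 0.4 mm, the force is well above the spring's, and the chord gives about 0.95 rad. Handing in.

```bash
python3 -c "
from workcell import hand_in
print(hand_in())"
```

```text
the job is handed in; nothing more can be done
None
```

I fitted spare rollers down to the shoulder on both bare spindles. The tensioner lever is held in the gripper at its wound stop (about 0.95 rad by my measurement). I handed the job in at about 21 s; the hand-in gave no verdict.

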